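# Recap the reagent jar without cross-threading

### The arm

A 7-joint arm with a two-finger parallel gripper is mounted at the origin on the work surface. World frame = base frame: x ahead of the robot, y to its left, z up, the work surface at z = 0. Lengths are in m, angles in rad, forces in N, time in s.
With the tool pointing down it reaches from about 0.425 to 0.925 m from the base axis. Payload 6.8 kg.
Tool frame: the origin (TCP) lies on the mounting face of the last link; the fingertips stand 173 mm ahead of it and the grasp point (between the pads) lies 155 mm ahead of it; z points along the fingers, y is the direction in which the jaws open and shut (so a half turn about z gives the same grasp; the last joint's range is limited). The gripper opens to 85 mm and grips with 20 to 120 N. Pads are 22 mm wide; open, the fingers measure 114 mm over their backs; the gripper's body (76 mm by 85 mm) begins 54 mm behind the grasp point. The pads swing forward as they close: fully open they stand 13 mm farther back than shut.
Start: joints at [-1.322, 0.477, 0.022, 1.555, -0.011, 1.109, -0.083], TCP at [0.236, 0.633, 0.405] pointing down, gripper open.
Joint ranges: [-2.96, 2.96], [-0.34, 2.1], [-1.41, 1.46], [0.24, 2.44], [-1.37, 4.51], [0.17, 1.92], [-2.96, 2.96]. Speed limits (rad/s): [2.39, 2.39, 3.14, 3.14, 3.14, 3.14, 3.14].

### API

Orientations are given as a unit quaternion [w, x, y, z].
In Python, from station import sensors, read_camera, bot gives the robot as it stands. The module is installed in compiled form; this text tells all that it offers.
- The arm moves only by the tool play_rows, never from a script. Its argument "commands" is a list of rows, each a list of 4 numbers: the shift along the tool's x, y, z in m, then the turn about the tool's z in degrees. A call has 1 to 20 rows; each row shifts and turns the commanded pose from where the row before left it, along the tool's axes as they then stand; what a row does not reach is not made up. A row lasts 1/10 s, in which the tool goes at most 50 mm and 8.59 degrees, less where a joint would pass 70% of its speed; a pose out of reach is approached as far as the arm can. A call with a gripper value outside its range is refused whole. "claw" is the finger opening in m, from 0 to 0.0854, set as the call begins (left out, the last holds). The fingers move at their own pace and stop on an object; "force" is the grip in N (left out, the last holds). Time passes only in rows, so rows that do not move let the fingers close. It gives the time, the measured TCP pose, the force and the opening at its end, in the units of the state.
- sensors.get_obs(): the state, without advancing time (a new reading comes with each control period).
- read_camera(name): name is "side" or "top"; returns a dict with "frame" (400x640x3 uint8, blue, green, red), "depth" (400x640 float32, m along the optical axis (not along the pixel's ray), 0 where there is no reading), "fx", "fy", "cx", "cy" (pixels), "rvec" (rotation vector, rad) and "tvec" (3), from world to camera coordinates, as OpenCV has them. Camera axes: x right, y down, z forward; pixel columns grow to the right and rows downward; lengths in m; the calibration is good to about 2 mm. A picture is of the moment at which its call begins.
- bot.hand_in(): hands the job in, once; it reports no verdict.
The state is a dict: "t": time; "q": joint angles; "joint_vel": joint speeds; "joint_torque": joint torques, N m; "eef_pos": TCP position; "tool_rot": TCP orientation; "contact_force": force on the tool from outside, world axes, zero at the start; "torque": the same for the moment, N m; "gripper_width": opening from 0.0 (shut) to 1.0 (fully open).
Only numpy, scipy, OpenCV 4.12 (cv2) and the standard library are available. Lean on these libraries where they do the work, as an engineer would, in place of code of your own. Each camera call takes 0.05 s, during which the arm holds its last target.

### The job

Take the green screw cap out of the white tray and close the amber jar with it. Rest it level and lightly on the neck and turn it backward (counter-clockwise from above), keeping it resting on the threads, until it has climbed to the thread starts and drops in; then screw it forward (clockwise) until it is fully home and hand-snug on the rim, and let go. Never press hard, force it on crooked or over-tighten it, and leave the other things in the tray where they are.

Things in the scene. Friction and masses are not known exactly. Their poses are not given: they have to be found in the camera images.
- cap: green ribbed screw cap, 57 mm across (58 over the ribs), 21.5 mm high, about 55 g, standing open side down on the tray floor. Origin: centre of its open underside; z up through its flat top. Inside the 50.6 mm bore, 3 thread lugs 120 deg apart: 9 mm long, 2.2 mm thick, mid-height 3 mm above the underside, 42 mm clear between them. Pinch it across the ribs with 20 to 40 N
- liner: white sealing disc fixed inside the cap, its sealing face 16.3 mm above the cap's underside; same origin and axes as the cap. With the cap home it presses on the jar's rim: hand-snug (0.3 to 0.8 N m on the cap) gives about 10 to 35 N, which stays after release; beyond about 2 N m (100 N) is over-tight
- holder: fixed metal bench plate 130 x 130 x 12 mm with a blue rubber-lined cup (92 mm across, top 57 mm above the bench) gripping the amber jar so that it cannot move or turn. Origin: centre of the plate's underside, z up along the jar's axis. Jar 72 mm across up to 90 mm above the bench, then a shoulder narrowing to the neck at 106 mm
- mouth (a point): centre of the jar's open rim, 130 mm above the bench, z up along the jar's axis. The neck is 40 mm across, bevelled to 36 mm over its top 5 mm, and 24 mm high from shoulder to rim
- threads (a point): on the jar's axis 6.5 mm below the rim, level with the thread starts. Right-handed, 3 starts 120 deg apart facing any way (unmarked), lead 16.5 mm a turn, ridges 2.2 mm thick and 47 mm over all. Set down, the cap's underside rests 6.8 to 12.3 mm below the rim. Turned backward (at most 2.1 rad) it climbs 2.6 mm per rad to 6.8 mm below, then drops 5.5 mm. Rest it with 2 to 8 N; 30 N is too hard
- home (a point): on the jar's axis 16.3 mm below the rim: where the cap's underside centre is when fully home. From the drop it takes about 2 to 2.4 rad forward (clockwise); there is 1.1 mm of end play, so in the last 0.4 rad or so it may already lie home but loose; then it binds: the torque rises steeply, within about 0.2 rad, and friction holds the cap as left
- tray: fixed shallow white lab tray 270 x 400 mm (x by y), 42 mm high, walls 6 mm, floor 6 mm above the bench. Origin: centre of the underside
- beaker: small clear glass beaker 44 mm across, 55 mm high, loose in the tray; origin at its base. Leave it alone
- dish: small round white dish 66 mm across, 14 mm high, loose in the tray; origin at its base. Leave it alone
- forceps: steel forceps 110 mm long (along y), 6 mm high, lying at the far (+x) side of the tray; origin under the middle. Leave them alone
Things that resemble listed ones, but are neither listed nor needed, are in the scene too. There is more than one size of the cap; the job needs the largest.

How it is judged:
On the way, in this order (a step that is already met when the one before it is completed fails the run):
1. turned backward, the cap rests on the threads, level, right up at the thread starts (underside 5.5 to 7.5 mm below the rim) (z of cap in the frame of mouth between -0.0075 and -0.0055 m and horizontal distance between cap and mouth below 0.0025 m and angle between the z axis of cap and the z axis of holder, either way round below 0.06 rad and contact force between cap and holder above 0.3 N), for 0.05 s.
2. it has dropped in past the thread starts, level (underside over 11 mm below the rim) (z of cap in the frame of mouth below -0.011 m and horizontal distance between cap and mouth below 0.0025 m and angle between the z axis of cap and the z axis of holder, either way round below 0.06 rad), for 0.1 s.
At the end, for the whole second after the job is handed in: the cap is screwed fully home on the jar: underside at least 15.8 mm below the rim (16.3 is home), centred within 2.5 mm, level within 1.7 deg, the liner pressed on the rim with more than 3 N, at rest and released (z of cap in the frame of mouth below -0.0158 m and horizontal distance between cap and mouth below 0.0025 m and angle between the z axis of cap and the z axis of holder, either way round below 0.03 rad and contact force between liner and holder above 3 N and linear speed of cap below 0.01 m/s); the robot touches nothing.
It fails at once if the cap is pushed against the jar with over 30 N before it is home (contact force between cap and holder above 30 N and z of cap in the frame of mouth above -0.0155 m).
It fails at once if the cap is forced on crooked (tilted over 5.7 deg with its lugs in the threads) (z of cap in the frame of mouth below -0.0075 m and horizontal distance between cap and mouth below 0.012 m and angle between the z axis of cap and the z axis of holder, either way round above 0.1 rad).
It fails at once if the cap is over-tightened (liner pressed with over 100 N) (contact force between liner and holder above 100 N).
It fails at once if the beaker, the dish or the forceps are moved by over 20 mm, or the beaker is tipped (distance of any of beaker, dish, forceps from where it was at the start of the episode above 0.02 m or angle between beaker's own z axis and vertical above 0.5 rad).
It also fails if it takes over 72 s, if anything falls off the work surface, if the arm or the gripper's body presses on something with over 40 N, if the wrist force passes 120 N, or if a joint passes its speed limit or range.

## Working session

There is one attempt and no reset: what is moved stays moved. The work goes in short steps, Python scripts to look and compute and a tool call to move; the robot and the scene stay as the last step left them, time stands still between calls to the robot, and variables do not carry over. Pictures are saved under pics/ and viewed, and the job is handed in when it is done.

Besides the shell and the picture viewer there is one more tool, called by a JSON object that holds its "api" and its "payload", one argument or row to a line. play_rows: Moves the arm, as the interface text tells. Its arguments: {"type":"object","properties":{"commands":{"type":"array"},"claw":{"type":"number"},"force":{"type":"number"}},"required":["commands"]}

```bash
mkdir -p pics; cat > h.py <<'E'
import numpy as np, cv2
from station import sensors, read_camera, bot
def cam(n):
    c=read_camera(n); R,_=cv2.Rodrigues(np.array(c['rvec'],float)); c['R']=R; c['t']=np.array(c['tvec'],float).ravel(); np.savez('%s.npz'%n,**c); return c
def load(n): return dict(np.load('%s.npz'%n))
def p2w(c,u,v,d=None):
    d=c['depth'][int(v),int(u)] if d is None else d
    p=np.array([(u-c['cx'])/c['fx']*d,(v-c['cy'])/c['fy']*d,d]); return c['R'].T@(p-c['t'])
def ray_z(c,u,v,z):
    o=-c['R'].T@c['t']; r=c['R'].T@np.array([(u-c['cx'])/c['fx'],(v-c['cy'])/c['fy'],1]); return o+r*(z-o[2])/r[2]
def proj(c,P):
    q=c['R']@np.array(P)+c['t']; return q[0]/q[2]*c['fx']+c['cx'],q[1]/q[2]*c['fy']+c['cy']
E
python3 - <<'E'
from h import *
for n in('top','side'):
    c=cam(n); cv2.imwrite(f'pics/{n}0.png',c['frame']); print(n,c['fx'],c['cx'],c['cy'],-c['R'].T@c['t'])
print(sensors.get_obs())
E
```

```text
top 413.06432013312934 316.1505172067239 203.6247897040401 [ 0.41108083 -0.02389424  0.95638614]
side 361.50191942715475 318.16113932874623 196.62578421637375 [ 0.2689249  -0.49888543  0.6479974 ]
{'t': 0.1, 'q': array([-1.32211368,  0.47769784,  0.02233196,  1.5563431 , -0.01151793,
        1.10929972, -0.08310627]), 'joint_vel': array([ 0.00033983, -0.00211709,  0.00076469, -0.00317448,  0.00035262,
       -0.00038863,  0.00040951]), 'joint_torque': array([ 4.80610208e-03, -5.97766149e+01,  1.61419563e+00, -2.81958801e+01,
        1.28832803e-02,  5.08504047e-03,  2.82398804e-05]), 'eef_pos': array([0.23564751, 0.63226485, 0.40383964]), 'tool_rot': array([-9.62191157e-05,  1.77439042e-01,  9.84131460e-01, -8.04440077e-04]), 'contact_force': array([ 0.31079263, -0.57212437, -0.12769809]), 'torque': array([ 0.04458076, -0.02192843,  0.01701331]), 'gripper_width': 1.0006911932054194}
```

View pics/top0.png

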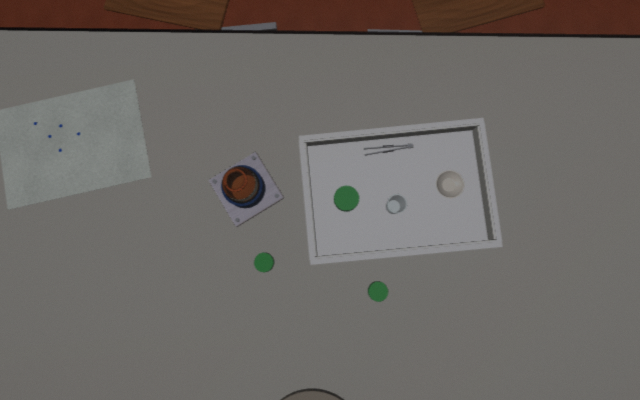

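View pics/side0.png

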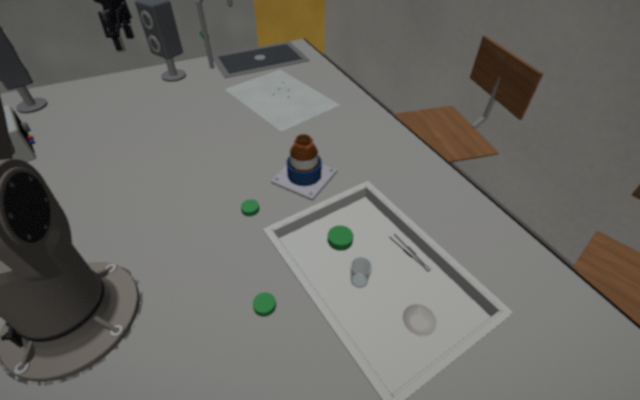

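Candidates for the cap, in the top view: (346,198) in the tray and the largest, (264,262) on the bench and smaller, (378,291) on the bench and smaller. I choose (346,198). The jar's mouth is near (236,180). Next, a close crop and measurements.

```bash
python3 - <<'E'
from h import *
c=load('top'); s=load('side')
a=cv2.resize(c['frame'][140:260,200:360],None,fx=5,fy=5,interpolation=cv2.INTER_CUBIC); cv2.imwrite('pics/c1.png',a)
b=cv2.resize(s['frame'][120:260,230:390],None,fx=5,fy=4.2,interpolation=cv2.INTER_CUBIC); cv2.imwrite('pics/c2.png',cv2.convertScaleAbs(b,alpha=1.4))
for im,n in((c,'top'),(s,'side')):
    hsv=cv2.cvtColor(im['frame'],cv2.COLOR_BGR2HSV); m=cv2.inRange(hsv,(50,100,40),(75,255,255))
    k,l,st,ce=cv2.connectedComponentsWithStats(m)
    for i in range(1,k):
        if st[i,4]>60:
            d=np.median(im['depth'][l==i]); print(n,st[i],ce[i],p2w(im,*ce[i],d), ray_z(im,*ce[i],0.0275))
d=c['depth']
print(np.round(p2w(c,330,180),4), np.round(p2w(c,236,180),4))
# jar points
v,u=np.mgrid[150:225,200:290]
P=np.array([p2w(c,x,y) for x,y in zip(u.ravel(),v.ravel())])
for lo,hi in((.008,.016),(.052,.062),(.085,.1),(.12,.14)):
    q=P[(P[:,2]>lo)&(P[:,2]<hi)]; print(lo,len(q),q.min(0),q.max(0),(q.min(0)+q.max(0))/2)
E
```

```text
top [335 186  23  24 447] [345.88814318 197.9753915 ] [ 0.53924754 -0.06313515  0.02855558] [ 0.53939336 -0.06317979  0.0275    ]
top [255 253  19  19 275] [263.55636364 261.95272727] [0.39053357 0.11935937 0.01764202] [0.39074934 0.11785502 0.0275    ]
top [368 282  20  19 286] [377.53146853 291.04895105] [ 0.33353024 -0.13771867  0.01737729] [ 0.33436625 -0.13649162  0.0275    ]
side [242 200  16  15 203] [249.5270936 207.1182266] [0.3883398  0.11199773 0.01635893] [0.38623352 0.10122275 0.0275    ]
side [329 226  23  23 434] [339.90322581 237.29262673] [ 0.53558271 -0.07168987  0.02713697] [ 0.53542679 -0.07193966  0.0275    ]
side [254 293  21  23 379] [263.89709763 303.74406332] [ 0.3319767  -0.14387816  0.01668176] [ 0.33089624 -0.14996158  0.0275    ]
[ 0.5833 -0.0263  0.0088] [0.5763 0.1909 0.0204]
0.008 1518 [0.47491066 0.08154415 0.00809428] [0.64545428 0.25619049 0.01598869] [0.56018247 0.16886732 0.01204149]
0.052 365 [0.51368126 0.12259836 0.0521054 ] [0.60451826 0.21285305 0.06178868] [0.55909976 0.1677257  0.05694704]
0.085 216 [0.52297675 0.13288543 0.08503849] [0.59450657 0.20477907 0.09997707] [0.55874166 0.16883225 0.09250778]
0.12 245 [0.53514797 0.14640511 0.12011972] [0.58174309 0.19230116 0.13452808] [0.55844553 0.16935313 0.1273239 ]
```

View pics/c1.png

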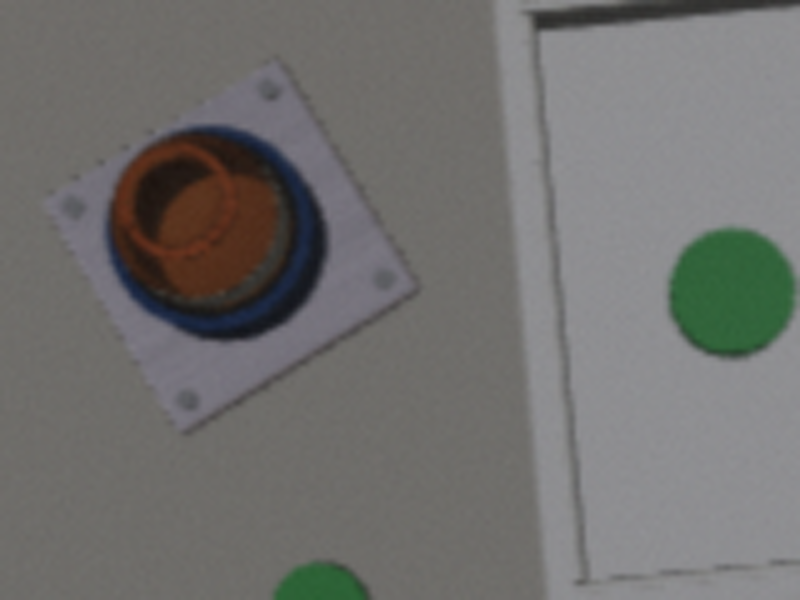

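View pics/c2.png

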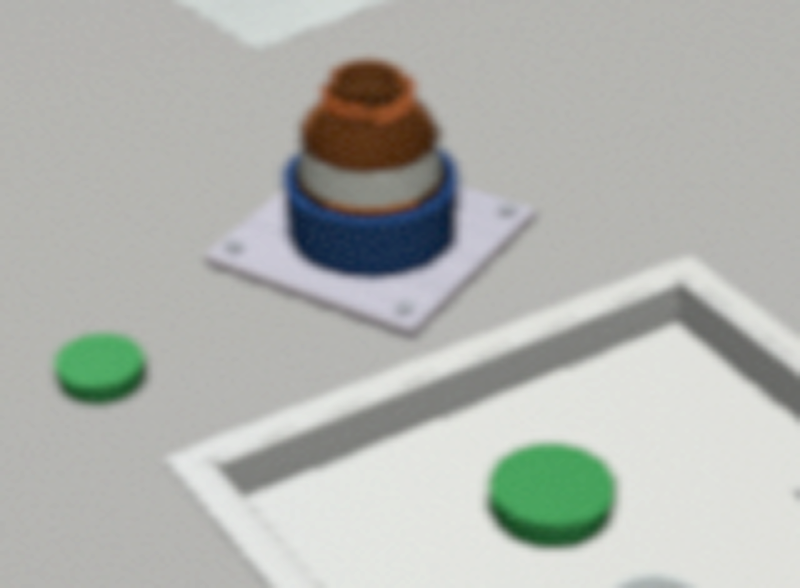

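```bash
python3 - <<'E'
from h import *
c=load('top'); s=load('side')
f=lambda x,y:(200+(x+.5)/5-.5,140+(y+.5)/5-.5)
Q=np.array([ray_z(c,*f(x,y),.012) for x,y in((278,57),(418,288),(183,432),(43,200))]); print('plate top',Q.mean(0),np.linalg.norm(Q[0]-Q[2]),np.linalg.norm(Q[1]-Q[3]))
g=lambda x,y:(230+(x+.5)/5-.5,120+(y+.5)/4.2-.5)
Q=np.array([ray_z(s,*g(x,y),.012) for x,y in((206,262),(412,336),(538,214))]); print('plate side',(Q[0]+Q[2])/2,Q[:,:2],np.linalg.norm(Q[0]-Q[2]))
# thread ring
print('ring',ray_z(c,*f(178.5,198),.1235), 'd',np.linalg.norm(ray_z(c,*f(120,198),.1235)-ray_z(c,*f(237,198),.1235)))
# depth planar fits
def near(c,x,y,r,z0,z1):
    H,W=c['depth'].shape; v,u=np.mgrid[0:H,0:W]; d=c['depth']
    P=np.stack([(u-c['cx'])/c['fx']*d,(v-c['cy'])/c['fy']*d,d],-1).reshape(-1,3); P=(P-c['t'])@c['R']
    k=(np.hypot(P[:,0]-x,P[:,1]-y)<r)&(P[:,2]>z0)&(P[:,2]<z1)&(d.ravel()>0); return P[k]
for n,C in(('top',c),('side',s)):
    for w in((.539,-.063,.05,.022,.04),):
        q=near(C,*w); (x,y),r=cv2.minEnclosingCircle(q[:,:2].astype(np.float32)); print(n,'cap',len(q),x,y,r,q[:,:2].mean(0),np.median(q[:,2]))
    for w in((.559,.169,.06,.05,.06),(.559,.169,.06,.086,.094),(.559,.169,.04,.118,.127),(.559,.169,.04,.127,.135)):
        q=near(C,*w)
        if len(q)>5:(x,y),r=cv2.minEnclosingCircle(q[:,:2].astype(np.float32)); print(n,w[3],len(q),x,y,r,q[:,:2].mean(0))
# edges of green top in image: fit ellipse to outline on top-view
hsv=cv2.cvtColor(c['frame'],cv2.COLOR_BGR2HSV);m=cv2.inRange(hsv,(50,100,60),(75,255,255));m[:150]=0;m[240:]=0;m[:,:300]=0
cn=max(cv2.findContours(m,0,1)[0],key=len); e=cv2.fitEllipse(cn); print(e, ray_z(c,*e[0],.0275), cv2.fitEllipse(cn)[1])
E
```

```text
plate top [0.55892097 0.16926823 0.012     ] 0.18101183589298955 0.1811346256830713
plate side [0.55654541 0.16141672 0.012     ] [[0.46772924 0.17868168]
 [0.53671086 0.07373619]
 [0.64536158 0.14415176]] 0.180957360345343
ring [0.55976489 0.16878073 0.1235    ] d 0.048432296159522194
top cap 500 0.5402264595031738 -0.06447663903236389 0.028959400951862335 [ 0.53989597 -0.0641968 ] 0.02832096770026947
top 0.05 308 0.5591827630996704 0.16897615790367126 0.046505436301231384 [0.54838298 0.15582502]
top 0.086 82 0.5587530732154846 0.16880643367767334 0.03634193539619446 [0.55088762 0.15934292]
top 0.118 142 0.5590616464614868 0.16894039511680603 0.024076055735349655 [0.55785238 0.16738978]
top 0.127 121 0.5580548048019409 0.16670474410057068 0.022645872086286545 [0.55734538 0.16767467]
side cap 443 0.5401486754417419 -0.06429490447044373 0.029828809201717377 [ 0.53929705 -0.06713103] 0.027341252051230763
side 0.05 258 0.5584052801132202 0.16697007417678833 0.04632475599646568 [0.54866779 0.14527598]
side 0.086 100 0.5584232211112976 0.16591936349868774 0.036139871925115585 [0.5488908  0.14543271]
side 0.118 110 0.5578835010528564 0.16556090116500854 0.02336759865283966 [0.55730154 0.16297466]
side 0.127 68 0.5581972599029541 0.16801698505878448 0.02009967528283596 [0.55844128 0.16686468]
((345.90216064453125, 197.96054077148438), (22.707796096801758, 23.260337829589844), 21.049779891967773) [ 0.53942806 -0.06321087  0.0275    ] (22.707796096801758, 23.260337829589844)
```

{"api": "play_rows", "payload": {
  "commands": [
    [0,0,0,8.25],
    [0,0,0,8.25],
    [0,0,0,8.25],
    [0,0,0,8.25],
    [0,0,0,0]
  ],
  "claw": 0.0854
}}

```text
t: 0.6
eef_pos: [0.2355, 0.6324, 0.4041]
tool_rot: [0.0, 0.45, 0.893, -0.0]
contact_force: [-0.3, -0.6, -0.3]
gripper_width: 1.004
```

```bash
cat >> h.py <<'E'
from scipy.spatial.transform import Rotation as Rn
def st():
    o=sensors.get_obs(); w=o['tool_rot']; R=Rn.from_quat([w[1],w[2],w[3],w[0]]).as_matrix()
    print('t%.2f pos'%o['t'],np.round(o['eef_pos'],4),'F',np.round(o['contact_force'],2),'M',np.round(o['torque'],3),'w%.3f'%o['gripper_width'],'q',np.round(o['q'],3),'psi %.4f tilt %.4f'%(np.arctan2(R[1,1],R[0,1]),np.arccos(-R[2,2])))
    return o,R
def to(x,y,z):
    o,R=st(); d=R.T@(np.array([x,y,z])-o['eef_pos']); print('tool shift',np.round(d,4)); return d
E
python3 -c "
from h import *
to(.54,-.064,.33)"
```

```text
t0.60 pos [0.2355 0.6324 0.4041] F [-0.32 -0.56 -0.25] M [0.042 0.029 0.019] w1.004 q [-1.41   0.479  0.148  1.563 -0.076  1.106 -0.608] psi 0.6370 tilt 0.0011
tool shift [-0.7409 -0.1694  0.0749]
```

{"api": "play_rows", "payload": {
  "commands": [
    [-0.03,-0.007,0,0],
    [-0.037,-0.0085,0,0],
    [-0.037,-0.0085,0,0],
    [-0.037,-0.0085,0,0],
    [-0.037,-0.0085,0,0],
    [-0.037,-0.0085,0,0],
    [-0.037,-0.0085,0,0],
    [-0.037,-0.0085,0,0],
    [-0.037,-0.0085,0,0],
    [-0.037,-0.0085,0,0],
    [-0.037,-0.0085,0,0],
    [-0.037,-0.0085,0,0],
    [-0.037,-0.0085,0,0],
    [-0.037,-0.0085,0,0],
    [-0.037,-0.0085,0,0],
    [-0.037,-0.0085,0,0],
    [-0.037,-0.0085,0,0],
    [-0.037,-0.0085,0,0],
    [-0.037,-0.0085,0,0],
    [-0.037,-0.0085,0,0]
  ]
}}

```text
t: 2.6
eef_pos: [0.5373, -0.058, 0.4046]
tool_rot: [-0.0, 0.448, 0.894, -0.0]
contact_force: [0.3, 0.3, 1.0]
gripper_width: 0.999
```

```bash
python3 -c "
from h import *
to(.54,-.064,.21)"
```

```text
t2.60 pos [ 0.5373 -0.058   0.4046] F [0.29 0.29 0.99] M [ 0.045 -0.01   0.009] w0.999 q [-0.456  0.277  0.545  1.907 -0.169  1.003  0.806] psi 0.6428 tilt 0.0001
tool shift [-0.0064 -0.0014  0.1946]
```

{"api": "play_rows", "payload": {
  "commands": [
    [-0.003,-0.001,0.03,0],
    [-0.003,-0.001,0.03,0],
    [0,0,0.03,0],
    [0,0,0.03,0],
    [0,0,0.02,0],
    [0,0,0,0],
    [0,0,0,0]
  ]
}}

```text
t: 3.3
eef_pos: [0.5391, -0.0628, 0.2649]
tool_rot: [-0.0, 0.449, 0.894, -0.0]
contact_force: [0.2, -0.4, 0.1]
gripper_width: 1.001
```

```bash
python3 -c "
from h import *
to(.54,-.064,.18)
a=cam('top')['frame'][120:270,270:430]; b=cam('side')['frame'][160:310,260:420]
cv2.imwrite('pics/d1.png',cv2.resize(np.hstack([a,b]),None,fx=2.5,fy=2.5,interpolation=cv2.INTER_CUBIC))"
```

```text
t3.30 pos [ 0.5391 -0.0628  0.2649] F [ 0.21 -0.39  0.07] M [-0.026  0.004  0.021] w1.001 q [-0.36   0.478  0.461  2.015 -0.316  0.718  0.937] psi 0.6400 tilt 0.0006
tool shift [-0.0016  0.0001  0.0849]
```

View pics/d1.png

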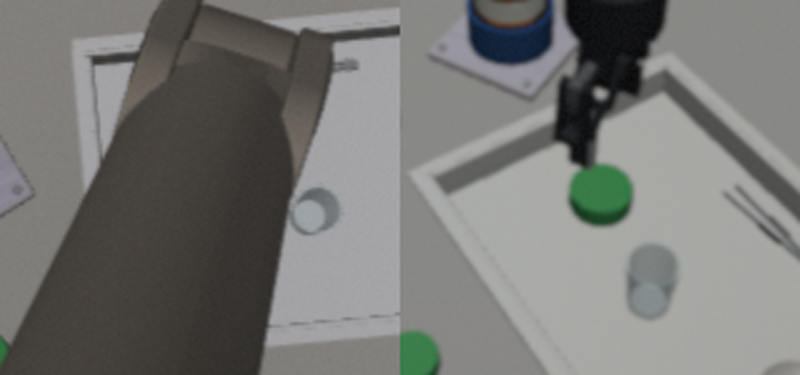

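The gripper hangs above the large cap, which is at crop (600,190) = side pixel (340,236). The beaker at (353,270) is well clear. Descending.

{"api": "play_rows", "payload": {
  "commands": [
    [-0.0015,0,0.02,0],
    [0,0,0.02,0],
    [0,0,0.02,0],
    [0,0,0.015,0],
    [0,0,0.01,0],
    [0,0,0,0],
    [0,0,0,0]
  ]
}}

```text
t: 4.1
eef_pos: [0.5402, -0.064, 0.1802]
tool_rot: [0.0, 0.45, 0.893, 0.0]
contact_force: [-0.0, 0.3, 0.2]
gripper_width: 0.996
```

```bash
python3 -c "
from h import *
to(.54,-.064,.18)
b=cam('side')['frame'][180:290,280:400]
cv2.imwrite('pics/d2.png',cv2.resize(b,None,fx=5,fy=5,interpolation=cv2.INTER_CUBIC))"
```

```text
t4.10 pos [ 0.5402 -0.064   0.1802] F [-0.03  0.31  0.2 ] M [-0.014 -0.021 -0.049] w0.996 q [-0.283  0.617  0.369  2.04  -0.408  0.554  1.013] psi 0.6381 tilt 0.0008
tool shift [ 0.0001 -0.0002  0.0002]
```

View pics/d2.png

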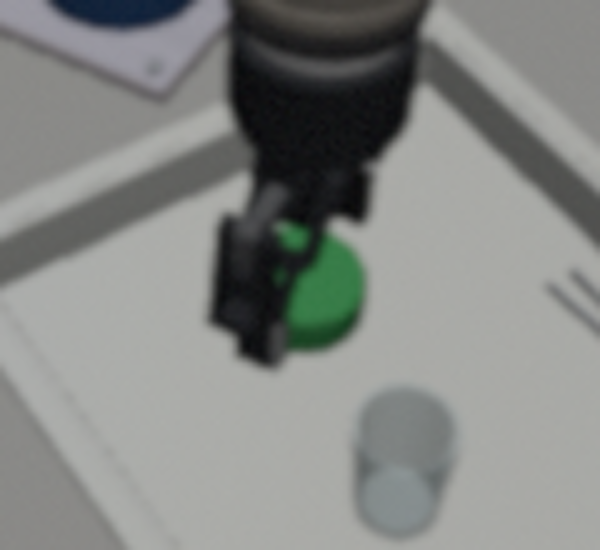

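The near finger at (250,290) and the far one at about (345,200) straddle the cap. Closing.

{"api": "play_rows", "payload": {
  "commands": [
    [0,0,0,0],
    [0,0,0,0],
    [0,0,0,0],
    [0,0,0,0],
    [0,0,0,0],
    [0,0,0,0],
    [0,0,0,0],
    [0,0,0,0]
  ],
  "claw": 0.03,
  "force": 30
}}

```text
t: 4.95
eef_pos: [0.5401, -0.0639, 0.1805]
tool_rot: [0.0, 0.45, 0.893, 0.0]
contact_force: [-1.1, -0.1, 6.0]
gripper_width: 0.652
```

```bash
python3 -c "
from h import *
st()
c=cam('side');b=c['frame'][180:290,280:400]
cv2.imwrite('pics/d3.png',cv2.resize(b,None,fx=5,fy=5,interpolation=cv2.INTER_CUBIC))"
```

```text
t4.95 pos [ 0.5401 -0.0639  0.1805] F [-1.12 -0.14  6.03] M [ 0.022  0.319 -0.021] w0.652 q [-0.283  0.616  0.369  2.041 -0.408  0.554  1.013] psi 0.6380 tilt 0.0010
```

View pics/d3.png

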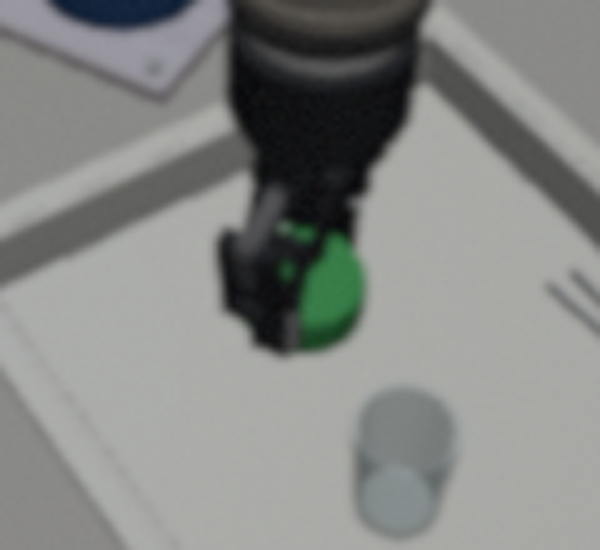

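{"api": "play_rows", "payload": {
  "commands": [
    [0,0,-0.005,0],
    [0,0,-0.01,0],
    [0,0,-0.02,0],
    [0,0,-0.03,0],
    [0,0,-0.03,0],
    [0,0,-0.03,0],
    [0,0,-0.03,0],
    [0,0,-0.02,0],
    [0,0,0,0],
    [0,0,0,0]
  ]
}}

```text
t: 6.0
eef_pos: [0.5396, -0.0638, 0.3551]
tool_rot: [0.0, 0.45, 0.893, 0.0]
contact_force: [0.5, 0.1, -0.5]
gripper_width: 0.648
```

```bash
python3 -c "
from h import *
to(.559,.169,.355)
c=cam('side');b=c['frame'][120:260,250:410]
cv2.imwrite('pics/d4.png',cv2.resize(b,None,fx=4,fy=4,interpolation=cv2.INTER_CUBIC))"
```

```text
t6.00 pos [ 0.5396 -0.0638  0.3551] F [ 0.5   0.11 -0.51] M [ 0.007 -0.008 -0.023] w0.648 q [-0.428  0.348  0.537  1.951 -0.225  0.901  0.861] psi 0.6382 tilt 0.0010
tool shift [0.1754 0.1543 0.0002]
```

View pics/d4.png

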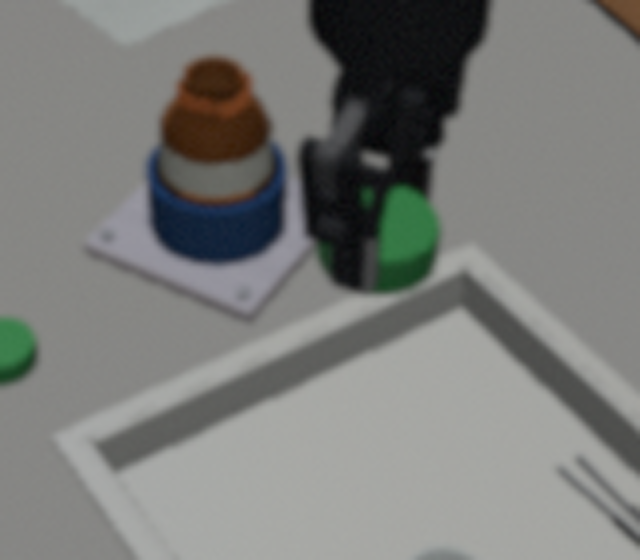

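The cap is held and looks level, at crop (380,240). Moving it over the jar.

{"api": "play_rows", "payload": {
  "commands": [
    [0.0104,0.0093,0,0],
    [0.02,0.0175,0,0],
    [0.02,0.0175,0,0],
    [0.02,0.0175,0,0],
    [0.02,0.0175,0,0],
    [0.02,0.0175,0,0],
    [0.02,0.0175,0,0],
    [0.02,0.0175,0,0],
    [0.015,0.0135,0,0],
    [0.01,0.009,0,0],
    [0,0,0,0],
    [0,0,0,0],
    [0,0,0,0]
  ]
}}

```text
t: 7.35
eef_pos: [0.5593, 0.1674, 0.3546]
tool_rot: [0.0, 0.451, 0.893, -0.0]
contact_force: [-0.2, -0.1, -0.9]
gripper_width: 0.652
```

```bash
python3 -c "
from h import *
to(.559,.169,.31)
c=cam('side');b=c['frame'][90:230,230:390]
cv2.imwrite('pics/e1.png',cv2.resize(b,None,fx=5,fy=4.2,interpolation=cv2.INTER_CUBIC))
c=cam('top');b=c['frame'][120:260,170:330]
cv2.imwrite('pics/e2.png',cv2.resize(b,None,fx=4,fy=4,interpolation=cv2.INTER_CUBIC))
"
```

```text
t7.35 pos [0.5593 0.1674 0.3546] F [-0.22 -0.12 -0.93] M [ 0.015 -0.057  0.041] w0.652 q [-0.761  0.408  0.471  1.854 -0.226  0.932  0.448] psi 0.6360 tilt 0.0009
tool shift [0.0015 0.0007 0.0446]
```

View pics/e1.png

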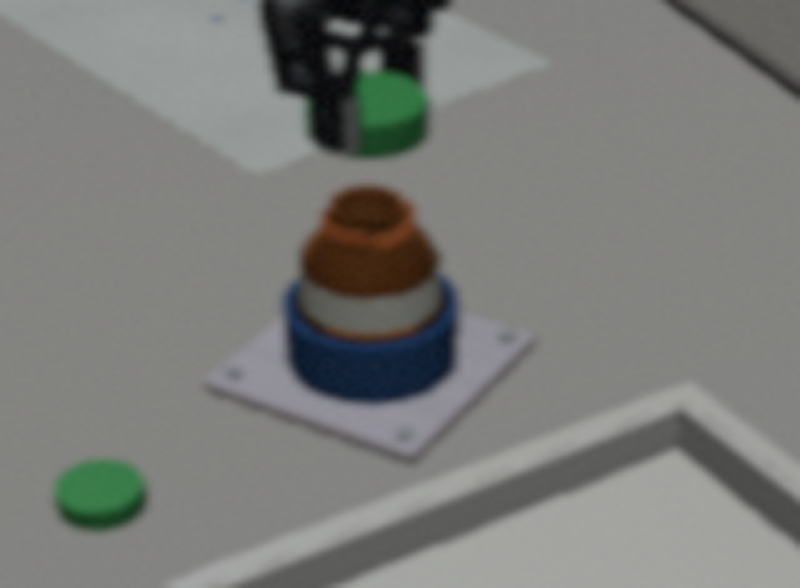

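View pics/e2.png

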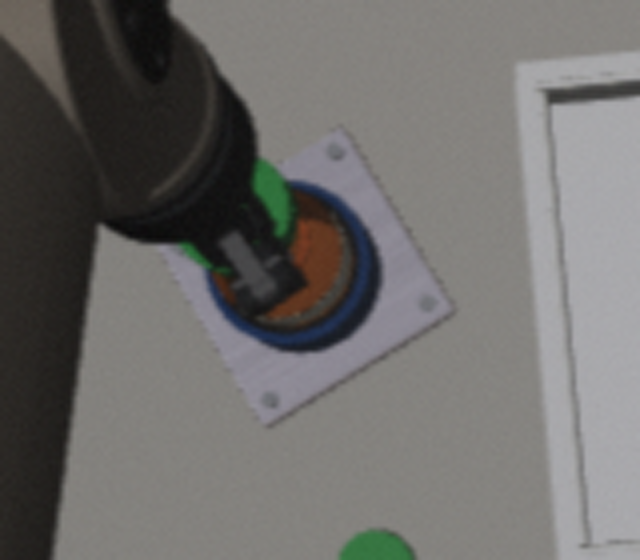

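```bash
python3 - <<'E'
from h import *
s=load('side');c=load('top')
def crop(u,v): return ((u-230+.5)*5-.5, (v-90+.5)*4.2-.5)
def ext(x,y,z,r):
    a=np.linspace(0,2*np.pi,400); p=np.array([crop(*proj(s,(x+r*np.cos(t),y+r*np.sin(t),z))) for t in a]); return np.round([p[:,0].min(),p[:,0].max(),p[:,1].min(),p[:,1].max()],1)
x,y=.5593,.1674; u=.3546-.1745
print('cap pred bottom',ext(x,y,u,.0285),'top',ext(x,y,u+.0215,.0285))
for y in(.165,.167,.169): 
  print(y,'thread',ext(.559,y,.1235,.0235),'rim',ext(.559,y,.13,.018),'cup',ext(.559,y,.057,.046),'body',ext(.559,y,.09,.036))
  print([np.round(crop(*proj(s,(.559+d*np.cos(t),y+d*np.sin(t),.012)))) for d in [.0905] for t in np.arange(4)*np.pi/2+ .2])
E
```

```text
cap pred bottom [306.9 428.9 101.4 158.1] top [304.7 429.   67.9 124. ]
0.165 thread [323.8 420.1 191.3 239.3] rim [334.7 408.8 187.6 224.2] cup [285.1 464.1 257.7 353.2] body [301.5 445.1 224.7 298.9]
[array([509., 304.]), array([281., 287.]), array([233., 418.]), array([482., 439.])]
0.167 thread [322.2 418.3 189.5 237.4] rim [333.  407.  185.8 222.3] cup [283.6 462.4 256.  351.2] body [300.  443.4 223.  297. ]
[array([507., 303.]), array([280., 286.]), array([231., 416.]), array([480., 437.])]
0.169 thread [320.6 416.6 187.8 235.4] rim [331.4 405.3 184.  220.4] cup [282.1 460.6 254.2 349.2] body [298.4 441.6 221.2 295. ]
[array([505., 301.]), array([279., 284.]), array([230., 414.]), array([478., 434.])]
```

Cap and jar agree with the predicted side-view projections: cap right edge 428 against 429, jar body centre 370 against 370. Lowering to just above the rim.

{"api": "play_rows", "payload": {
  "commands": [
    [0.0014,0.0007,0.01,0],
    [0,0,0.015,0],
    [0,0,0.012,0],
    [0,0,0.006,0],
    [0,0,0,0],
    [0,0,0,0],
    [0,0,0,0]
  ]
}}

```text
t: 8.15
eef_pos: [0.5593, 0.1705, 0.3121]
tool_rot: [0.0, 0.45, 0.893, 0.0]
contact_force: [0.2, -0.1, -0.0]
gripper_width: 0.649
```

```bash
python3 -c "
from h import *
to(.559,.169,.3045)
c=cam('side');b=c['frame'][90:230,230:390]
cv2.imwrite('pics/e3.png',cv2.resize(b,None,fx=5,fy=4.2,interpolation=cv2.INTER_CUBIC))
"
```

```text
t8.15 pos [0.5593 0.1705 0.3121] F [ 0.17 -0.07 -0.01] M [ 0.028 -0.006 -0.014] w0.649 q [-0.743  0.463  0.446  1.886 -0.26   0.849  0.473] psi 0.6380 tilt 0.0009
tool shift [-0.001  -0.0012  0.0076]
```

View pics/e3.png

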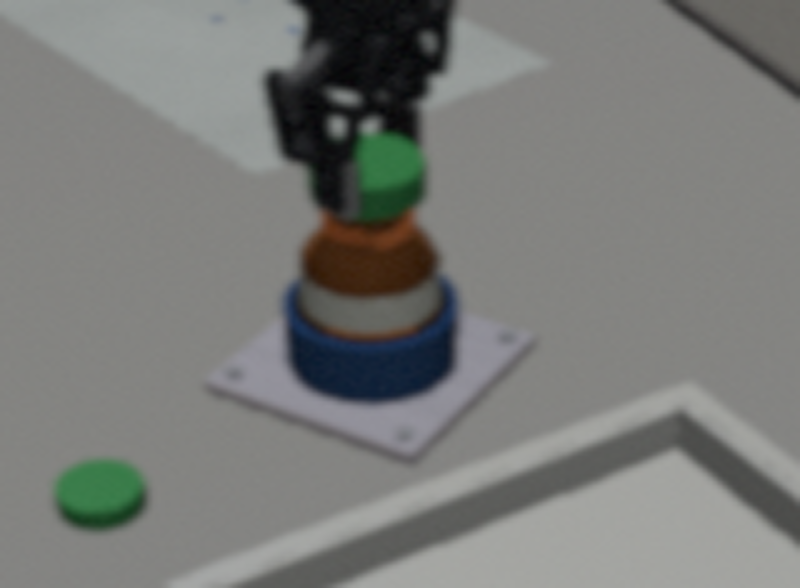

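{"api": "play_rows", "payload": {
  "commands": [
    [-0.001,-0.0012,0.003,0],
    [0,0,0.003,0],
    [0,0,0.002,0],
    [0,0,0.002,0],
    [0,0,0,0],
    [0,0,0,0],
    [0,0,0,0]
  ]
}}

```text
t: 8.9
eef_pos: [0.5587, 0.1689, 0.3018]
tool_rot: [0.0, 0.45, 0.893, 0.0]
contact_force: [0.7, -0.2, -0.8]
gripper_width: 0.652
```

```bash
python3 -c "
from h import *
to(.559,.169,.2977)
"
```

```text
t8.90 pos [0.5587 0.1689 0.3018] F [ 0.69 -0.24 -0.77] M [ 0.044 -0.043 -0.036] w0.652 q [-0.736  0.476  0.44   1.895 -0.268  0.828  0.482] psi 0.6380 tilt 0.0001
tool shift [-0.0001  0.0002  0.0041]
```

{"api": "play_rows", "payload": {
  "commands": [
    [0,0,0.001,0],
    [0,0,0.001,0],
    [0,0,0.001,0],
    [0,0,0,0],
    [0,0,0,0]
  ]
}}

```text
t: 9.4
eef_pos: [0.5587, 0.1689, 0.2986]
tool_rot: [-0.0, 0.45, 0.893, -0.0]
contact_force: [0.1, 0.0, -0.6]
gripper_width: 0.649
```

{"api": "play_rows", "payload": {
  "commands": [
    [0,0,0.001,0],
    [0,0,0.001,0],
    [0,0,0,0],
    [0,0,0,0]
  ]
}}

```text
t: 9.8
eef_pos: [0.5587, 0.169, 0.2966]
tool_rot: [-0.0, 0.45, 0.893, -0.0]
contact_force: [-0.5, -0.7, -1.0]
gripper_width: 0.648
```

```bash
python3 -c "
from h import *
to(.559,.169,.2977)
"
```

```text
t9.80 pos [0.5587 0.169  0.2966] F [-0.52 -0.74 -0.95] M [ 0.012  0.05  -0.019] w0.648 q [-0.733  0.483  0.437  1.898 -0.272  0.819  0.485] psi 0.6380 tilt 0.0001
tool shift [-0.0002  0.0003 -0.0011]
```

{"api": "play_rows", "payload": {
  "commands": [
    [0,0,0.001,0],
    [0,0,0,0],
    [0,0,0,0]
  ]
}}

```text
t: 10.1
eef_pos: [0.5588, 0.1689, 0.2962]
tool_rot: [0.0, 0.45, 0.893, 0.0]
contact_force: [-1.9, -1.0, 4.4]
gripper_width: 0.656
```

{"api": "play_rows", "payload": {
  "commands": [
    [0,0,0.001,0],
    [0,0,0,0],
    [0,0,0,0]
  ]
}}

```text
t: 10.4
eef_pos: [0.5589, 0.1688, 0.2961]
tool_rot: [-0.0, 0.45, 0.893, 0.0]
contact_force: [-4.8, -1.3, 13.0]
gripper_width: 0.649
```

{"api": "play_rows", "payload": {
  "commands": [
    [0,0,0.0007,0],
    [0,0,0,0],
    [0,0,0,0]
  ]
}}

```text
t: 10.7
eef_pos: [0.5589, 0.1687, 0.296]
tool_rot: [-0.0, 0.45, 0.893, 0.001]
contact_force: [-7.1, -1.5, 18.8]
gripper_width: 0.652
```

Contact at TCP z of about 0.2962, so the underside is about 8.2 mm below the rim. Stiffness is about 8 N/mm. Backing off to a light rest, then turning backward.

{"api": "play_rows", "payload": {
  "commands": [
    [0,0,-0.001,0],
    [0,0,-0.0007,0],
    [0,0,0,0],
    [0,0,0,0]
  ]
}}

```text
t: 11.1
eef_pos: [0.5589, 0.1689, 0.2962]
tool_rot: [0.0, 0.45, 0.893, 0.0]
contact_force: [-2.3, -0.9, 6.7]
gripper_width: 0.649
```

```bash
python3 -c "
from h import *
to(.559,.169,.2962)
"
```

```text
t11.10 pos [0.5589 0.1689 0.2962] F [-2.33 -0.86  6.73] M [-0.168  0.536 -0.009] w0.649 q [-0.733  0.484  0.436  1.898 -0.273  0.817  0.486] psi 0.6379 tilt 0.0005
tool shift [-0.      0.0002 -0.    ]
```

{"api": "play_rows", "payload": {
  "commands": [
    [0,0,-0.0002,-4],
    [0,0,-0.0002,-4],
    [0,0,0,0]
  ]
}}

```text
t: 11.4
eef_pos: [0.559, 0.1693, 0.2966]
tool_rot: [0.0, 0.385, 0.923, 0.001]
contact_force: [-1.2, 0.2, 5.4]
gripper_width: 0.653
```

```bash
python3 -c "
from h import *
to(.559,.169,.2962)
"
```

```text
t11.40 pos [0.559  0.1693 0.2966] F [-1.19  0.24  5.37] M [0.03  0.189 0.008] w0.653 q [-0.706  0.478  0.4    1.896 -0.249  0.815  0.605] psi 0.7798 tilt 0.0015
tool shift [-0.0002 -0.0002  0.0004]
```

Good: it climbs with steady force. Continuing.

{"api": "play_rows", "payload": {
  "commands": [
    [0,0,-0.0002,-4],
    [0,0,-0.0002,-4],
    [0,0,0,0]
  ]
}}

```text
t: 11.7
eef_pos: [0.5591, 0.1693, 0.2969]
tool_rot: [0.001, 0.321, 0.947, 0.001]
contact_force: [-0.4, 1.1, 5.4]
gripper_width: 0.651
```

{"api": "play_rows", "payload": {
  "commands": [
    [0,0,-0.0001,-3],
    [0,0,-0.0001,-3],
    [0,0,0,0]
  ]
}}

```text
t: 12.0
eef_pos: [0.5592, 0.1692, 0.2971]
tool_rot: [0.001, 0.271, 0.962, 0.001]
contact_force: [0.6, 0.5, 5.3]
gripper_width: 0.65
```

```bash
python3 -c "
from h import *
to(.559,.169,.2962)
"
```

```text
t12.00 pos [0.5592 0.1692 0.2971] F [0.64 0.47 5.28] M [ 0.187  0.024 -0.038] w0.650 q [-0.66   0.469  0.339  1.892 -0.209  0.813  0.809] psi 1.0210 tilt 0.0017
tool shift [ 0.0001 -0.0002  0.0009]
```

{"api": "play_rows", "payload": {
  "commands": [
    [0,0,-0.0001,-3],
    [0,0,-0.0001,-3],
    [0,0,0,0]
  ]
}}

```text
t: 12.3
eef_pos: [0.5592, 0.1691, 0.2972]
tool_rot: [0.001, 0.221, 0.975, 0.0]
contact_force: [0.7, 0.3, 4.8]
gripper_width: 0.653
```

{"api": "play_rows", "payload": {
  "commands": [
    [0,0,-0.0001,-3],
    [0,0,0,0]
  ]
}}

```text
t: 12.5
eef_pos: [0.5589, 0.1689, 0.297]
tool_rot: [0.0, 0.196, 0.981, 0.0]
contact_force: [1.1, 0.2, 3.8]
gripper_width: 0.651
```

{"api": "play_rows", "payload": {
  "commands": [
    [0,0,-0.0001,-3],
    [0,0,0,0]
  ]
}}

```text
t: 12.7
eef_pos: [0.5587, 0.1689, 0.2969]
tool_rot: [0.0, 0.17, 0.985, 0.0]
contact_force: [0.5, 0.0, 2.3]
gripper_width: 0.653
```

```bash
python3 -c "
from h import *
to(.559,.169,.2962)
"
```

```text
t12.70 pos [0.5587 0.1689 0.2969] F [0.53 0.05 2.28] M [ 0.049 -0.304 -0.066] w0.653 q [-0.621  0.464  0.287  1.89  -0.175  0.812  0.987] psi 1.2292 tilt 0.0000
tool shift [-0.0002  0.0002  0.0007]
```

{"api": "play_rows", "payload": {
  "commands": [
    [0,0,0.0003,-2],
    [0,0,0,0]
  ]
}}

```text
t: 12.9
eef_pos: [0.5585, 0.1691, 0.2964]
tool_rot: [-0.0, 0.153, 0.988, 0.0]
contact_force: [1.9, 1.3, 0.9]
gripper_width: 0.648
```

{"api": "play_rows", "payload": {
  "commands": [
    [0,0,0.0002,-2],
    [0,0,0,0]
  ]
}}

```text
t: 13.1
eef_pos: [0.5586, 0.1691, 0.2962]
tool_rot: [-0.0, 0.135, 0.991, -0.0]
contact_force: [1.6, 1.2, -1.7]
gripper_width: 0.647
```

```bash
python3 -c "
from h import *
to(.559,.169,.2962)
"
```

```text
t13.10 pos [0.5586 0.1691 0.2962] F [ 1.58  1.15 -1.74] M [ 0.18  -0.395  0.01 ] w0.647 q [-0.608  0.463  0.269  1.89  -0.165  0.81   1.047] psi 1.2993 tilt 0.0003
tool shift [-0.0004  0.0001  0.    ]
```

The support has vanished after climbing about 1 to 1.7 mm, so the cap is past the thread starts. Lowering gently.

{"api": "play_rows", "payload": {
  "commands": [
    [0,0,0.001,0],
    [0,0,0,0],
    [0,0,0,0]
  ]
}}

```text
t: 13.4
eef_pos: [0.5586, 0.1691, 0.2954]
tool_rot: [-0.0, 0.135, 0.991, 0.0]
contact_force: [2.0, 1.6, -1.5]
gripper_width: 0.65
```

{"api": "play_rows", "payload": {
  "commands": [
    [0,0,0.001,0],
    [0,0,0.0005,0],
    [0,0,0,0]
  ]
}}

```text
t: 13.7
eef_pos: [0.5587, 0.169, 0.2941]
tool_rot: [0.0, 0.134, 0.991, 0.0]
contact_force: [2.4, 2.2, 0.2]
gripper_width: 0.652
```

{"api": "play_rows", "payload": {
  "commands": [
    [0,0,0.001,0],
    [0,0,0,0],
    [0,0,0,0]
  ]
}}

```text
t: 14.0
eef_pos: [0.5587, 0.169, 0.2931]
tool_rot: [0.0, 0.134, 0.991, 0.0]
contact_force: [2.1, 1.7, -0.6]
gripper_width: 0.646
```

```bash
python3 -c "
from h import *
to(.559,.169,.2917)
"
```

```text
t14.00 pos [0.5587 0.169  0.2931] F [ 2.05  1.66 -0.6 ] M [ 0.453 -0.384 -0.025] w0.646 q [-0.607  0.467  0.267  1.892 -0.166  0.804  1.051] psi 1.3013 tilt 0.0002
tool shift [-0.0003  0.      0.0014]
```

{"api": "play_rows", "payload": {
  "commands": [
    [-0.0002,0.0003,0.0008,0],
    [0,0,0,0],
    [0,0,0,0]
  ]
}}

```text
t: 14.3
eef_pos: [0.5589, 0.1691, 0.2925]
tool_rot: [-0.0, 0.134, 0.991, -0.0]
contact_force: [-0.7, 0.2, 5.0]
gripper_width: 0.647
```

{"api": "play_rows", "payload": {
  "commands": [
    [0,0,0.0008,0],
    [0,0,0,0],
    [0,0,0,0]
  ]
}}

```text
t: 14.6
eef_pos: [0.559, 0.169, 0.2924]
tool_rot: [-0.0, 0.134, 0.991, 0.0]
contact_force: [-2.0, -0.6, 10.2]
gripper_width: 0.653
```

```bash
python3 -c "
from h import *
to(.559,.169,.2917)
c=cam('side');b=c['frame'][90:230,230:390]
cv2.imwrite('pics/f1.png',cv2.resize(b,None,fx=5,fy=4.2,interpolation=cv2.INTER_CUBIC))
"
```

```text
t14.60 pos [0.559  0.169  0.2924] F [-1.97 -0.65 10.21] M [0.092 0.518 0.023] w0.653 q [-0.606  0.468  0.267  1.892 -0.167  0.803  1.051] psi 1.3010 tilt 0.0003
tool shift [-0.      0.      0.0007]
```

View pics/f1.png

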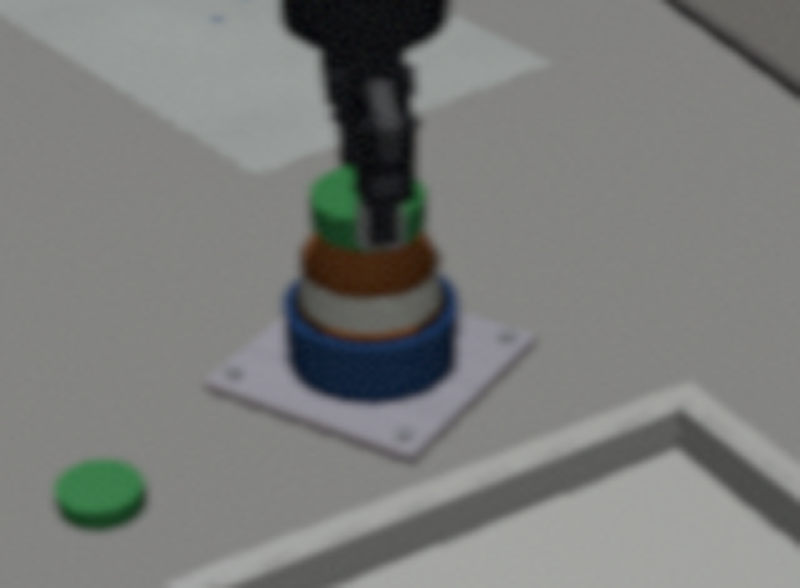

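{"api": "play_rows", "payload": {
  "commands": [
    [0,0,-0.0006,0],
    [0,0,0.0002,5],
    [0,0,0.0002,5],
    [0,0,0.0003,5],
    [0,0,0.0002,5],
    [0,0,0,0]
  ]
}}

```text
t: 15.25
eef_pos: [0.559, 0.169, 0.2915]
tool_rot: [0.0, 0.306, 0.952, -0.0]
contact_force: [0.1, 0.6, 5.9]
gripper_width: 0.648
```

```bash
python3 -c "
from h import *
to(.559,.169,.2917)
"
```

```text
t15.25 pos [0.559  0.169  0.2915] F [0.09 0.55 5.86] M [ 0.015  0.131 -0.1  ] w0.648 q [-0.673  0.479  0.356  1.897 -0.225  0.804  0.752] psi 0.9494 tilt 0.0003
tool shift [ 0.      0.     -0.0002]
```

Screwing in smoothly, at 5.9 N and level. Continuing forward.

{"api": "play_rows", "payload": {
  "commands": [
    [0,0,0.0002,5],
    [0,0,0.0002,5],
    [0,0,0.0003,5],
    [0,0,0.0002,5],
    [0,0,0.0002,5],
    [0,0,0.0002,5],
    [0,0,0,0]
  ]
}}

```text
t: 15.95
eef_pos: [0.559, 0.1689, 0.2901]
tool_rot: [0.0, 0.542, 0.841, -0.0]
contact_force: [0.2, 1.4, 6.0]
gripper_width: 0.649
```

```bash
python3 -c "
from h import *
to(.559,.169,.2917)
"
```

```text
t15.95 pos [0.559  0.1689 0.2901] F [0.21 1.4  5.96] M [ 0.027  0.231 -0.095] w0.649 q [-0.771  0.502  0.489  1.904 -0.317  0.812  0.313] psi 0.4257 tilt 0.0004
tool shift [ 0.0001  0.0001 -0.0016]
```

{"api": "play_rows", "payload": {
  "commands": [
    [0,0,0.0002,5],
    [0,0,0.0002,5],
    [0,0,0.0003,5],
    [0,0,0.0002,5],
    [0,0,0.0002,5],
    [0,0,0.0002,5],
    [0,0,0,0]
  ]
}}

```text
t: 16.65
eef_pos: [0.5589, 0.1685, 0.2888]
tool_rot: [0.0, 0.741, 0.672, -0.001]
contact_force: [-2.0, 0.0, 6.0]
gripper_width: 0.646
```

```bash
python3 -c "
from h import *
to(.559,.169,.2917)
"
```

```text
t16.65 pos [0.5589 0.1685 0.2888] F [-1.95  0.05  5.97] M [-0.185  0.404  0.036] w0.646 q [-0.867  0.535  0.625  1.911 -0.417  0.828 -0.118] psi -0.0980 tilt 0.0011
tool shift [ 0.0005  0.0001 -0.0029]
```

{"api": "play_rows", "payload": {
  "commands": [
    [0,0,0.0002,5],
    [0,0,0.0002,5],
    [0,0,0.0002,5],
    [0,0,0,0]
  ]
}}

```text
t: 17.05
eef_pos: [0.5587, 0.1686, 0.2882]
tool_rot: [-0.0, 0.822, 0.569, -0.001]
contact_force: [-1.7, -0.6, 7.5]
gripper_width: 0.647
```

```bash
python3 -c "
from h import *
to(.559,.169,.2917)
"
```

```text
t17.05 pos [0.5587 0.1686 0.2882] F [-1.72 -0.58  7.54] M [-0.141  0.444 -0.064] w0.647 q [-0.913  0.556  0.694  1.915 -0.47   0.84  -0.331] psi -0.3600 tilt 0.0014
tool shift [ 0.0005  0.0001 -0.0035]
```

{"api": "play_rows", "payload": {
  "commands": [
    [0,0,0.0002,4],
    [0,0,0.0001,4],
    [0,0,0,0]
  ]
}}

```text
t: 17.35
eef_pos: [0.5587, 0.1687, 0.2882]
tool_rot: [-0.0, 0.86, 0.511, -0.001]
contact_force: [-3.9, -0.7, 9.6]
gripper_width: 0.652
```

{"api": "play_rows", "payload": {
  "commands": [
    [0,0,0.0001,4],
    [0,0,0.0001,4],
    [0,0,0,0]
  ]
}}

```text
t: 17.65
eef_pos: [0.5586, 0.1689, 0.2881]
tool_rot: [-0.001, 0.893, 0.449, -0.001]
contact_force: [-4.7, 0.6, 11.3]
gripper_width: 0.65
```

```bash
python3 -c "
from h import *
to(.559,.169,.2917)
"
```

```text
t17.65 pos [0.5586 0.1689 0.2881] F [-4.7   0.64 11.34] M [ 0.127  0.95  -0.148] w0.650 q [-0.961  0.581  0.766  1.917 -0.529  0.857 -0.556] psi -0.6385 tilt 0.0018
tool shift [ 0.0003  0.0002 -0.0036]
```

Axial travel has stopped at z = 0.2881, so the liner is on the rim but loose. Easing the press and watching the torque while tightening.

{"api": "play_rows", "payload": {
  "commands": [
    [0,0,-0.0006,3],
    [0,0,0,3],
    [0,0,0,0]
  ]
}}

```text
t: 17.95
eef_pos: [0.5585, 0.1691, 0.2882]
tool_rot: [-0.0, 0.915, 0.402, -0.001]
contact_force: [-3.7, 1.2, 6.3]
gripper_width: 0.654
```

```bash
python3 -c "
from h import *
st()
"
```

```text
t17.95 pos [0.5585 0.1691 0.2882] F [-3.71  1.24  6.34] M [ 0.197  0.55  -0.128] w0.654 q [-0.979  0.592  0.793  1.919 -0.551  0.864 -0.64 ] psi -0.7423 tilt 0.0019
```

{"api": "play_rows", "payload": {
  "commands": [
    [0,0,0,3],
    [0,0,0,3],
    [0,0,0,0]
  ]
}}

```text
t: 18.25
eef_pos: [0.5583, 0.1692, 0.2881]
tool_rot: [-0.0, 0.935, 0.354, -0.001]
contact_force: [-3.3, 0.8, 8.7]
gripper_width: 0.653
```

```bash
python3 -c "
from h import *
st()
"
```

```text
t18.25 pos [0.5583 0.1692 0.2881] F [-3.28  0.77  8.71] M [0.084 0.734 0.077] w0.653 q [-0.996  0.603  0.82   1.92  -0.573  0.872 -0.724] psi -0.8461 tilt 0.0025
```

{"api": "play_rows", "payload": {
  "commands": [
    [0,0,0,3],
    [0,0,0,0]
  ]
}}

```text
t: 18.45
eef_pos: [0.5582, 0.1692, 0.2881]
tool_rot: [-0.0, 0.944, 0.33, -0.001]
contact_force: [-4.1, 1.8, 7.5]
gripper_width: 0.653
```

```bash
python3 -c "
from h import *
st()
"
```

```text
t18.45 pos [0.5582 0.1692 0.2881] F [-4.08  1.76  7.51] M [0.03  0.806 0.193] w0.653 q [-1.004  0.608  0.834  1.92  -0.584  0.877 -0.766] psi -0.8980 tilt 0.0028
```

{"api": "play_rows", "payload": {
  "commands": [
    [0,0,0,3],
    [0,0,0,0]
  ]
}}

```text
t: 18.65
eef_pos: [0.5581, 0.1692, 0.288]
tool_rot: [-0.0, 0.952, 0.306, -0.002]
contact_force: [-4.9, 0.3, 8.4]
gripper_width: 0.653
```

```bash
python3 -c "
from h import *
st()
"
```

```text
t18.65 pos [0.5581 0.1692 0.288 ] F [-4.89  0.35  8.36] M [0.028 0.869 0.448] w0.653 q [-1.013  0.614  0.847  1.921 -0.595  0.881 -0.808] psi -0.9497 tilt 0.0032
```

{"api": "play_rows", "payload": {
  "commands": [
    [0,0,0,1.5],
    [0,0,0,0],
    [0,0,0,0]
  ]
}}

```text
t: 18.95
eef_pos: [0.5581, 0.1692, 0.288]
tool_rot: [-0.0, 0.956, 0.294, -0.002]
contact_force: [-4.0, 1.5, 7.8]
gripper_width: 0.651
```

```bash
python3 -c "
from h import *
st()
"
```

```text
t18.95 pos [0.5581 0.1692 0.288 ] F [-3.99  1.5   7.82] M [-0.073  0.908  0.663] w0.651 q [-1.016  0.617  0.854  1.921 -0.6    0.883 -0.827] psi -0.9743 tilt 0.0033
```

Torque is about 0.66 N m, which is hand-snug. Removing the axial load, then releasing.

{"api": "play_rows", "payload": {
  "commands": [
    [0,0,-0.0005,0],
    [0,0,-0.0004,0],
    [0,0,0,0]
  ]
}}

```text
t: 19.25
eef_pos: [0.558, 0.1693, 0.2882]
tool_rot: [-0.0, 0.956, 0.293, -0.002]
contact_force: [-3.9, 1.1, -0.9]
gripper_width: 0.648
```

{"api": "play_rows", "payload": {
  "commands": [
    [0,0,0,0],
    [0,0,0,0],
    [0,0,0,0],
    [0,0,0,0],
    [0,0,0,0],
    [0,0,0,0],
    [0,0,0,0]
  ],
  "claw": 0.0854
}}

```text
t: 19.95
eef_pos: [0.559, 0.1692, 0.289]
tool_rot: [-0.0, 0.956, 0.293, 0.0]
contact_force: [0.2, 0.9, 0.6]
gripper_width: 1.005
```

```bash
python3 -c "
from h import *
st()
c=cam('side');b=c['frame'][90:230,230:390]
cv2.imwrite('pics/g1.png',cv2.resize(b,None,fx=5,fy=4.2,interpolation=cv2.INTER_CUBIC))
"
```

```text
t19.95 pos [0.559  0.1692 0.289 ] F [0.16 0.91 0.57] M [ 0.004  0.048 -0.008] w1.005 q [-1.017  0.616  0.855  1.92  -0.6    0.882 -0.829] psi -0.9765 tilt 0.0002
```

View pics/g1.png

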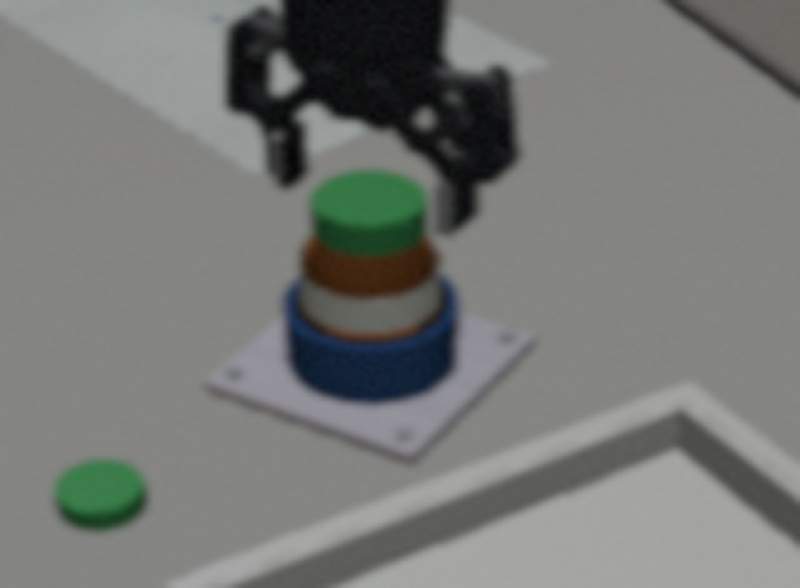

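The cap sits level on the jar at crop (370,210) and the fingers are clear. Retracting and checking.

{"api": "play_rows", "payload": {
  "commands": [
    [0,0,-0.01,0],
    [0,0,-0.02,0],
    [0,0,-0.03,0],
    [0,0,-0.03,0],
    [0,0,-0.03,0],
    [0,0,0,0],
    [0,0,0,0],
    [0,0,0,0]
  ]
}}

```text
t: 20.8
eef_pos: [0.5585, 0.1693, 0.4083]
tool_rot: [-0.0, 0.956, 0.293, -0.001]
contact_force: [0.0, -0.9, -0.2]
gripper_width: 1.006
```

```bash
python3 - <<'E'
from h import *
st()
s0=load('side'); c=cam('side'); t=cam('top')
a=c['frame'][90:300,230:440]; b=t['frame'][100:310,190:400]
cv2.imwrite('pics/g2.png',cv2.resize(np.hstack([a,b]),None,fx=1.9,fy=1.9,interpolation=cv2.INTER_CUBIC))
for n,C in(('side',c),):
    H,W=C['depth'].shape; v,u=np.mgrid[0:H,0:W]; d=C['depth']
    P=np.stack([(u-C['cx'])/C['fx']*d,(v-C['cy'])/C['fy']*d,d],-1).reshape(-1,3); P=(P-C['t'])@C['R']
    hsv=cv2.cvtColor(C['frame'],cv2.COLOR_BGR2HSV); m=cv2.inRange(hsv,(50,100,100),(75,255,255)).ravel()>0
    k=m&(np.hypot(P[:,0]-.559,P[:,1]-.168)<.026)&(P[:,2]>.128); q=P[k]
    A=np.c_[q[:,:2]-[.559,.168],np.ones(len(q))]; f=np.linalg.lstsq(A,q[:,2],rcond=None)[0]; print(n,len(q),f,np.median(q[:,2]))
E
```

```text
t20.80 pos [0.5585 0.1693 0.4083] F [ 0.03 -0.88 -0.25] M [-0.01   0.017  0.028] w1.006 q [-1.127  0.478  0.995  1.821 -0.45   1.092 -0.944] psi -0.9763 tilt 0.0014
side 195 [-0.00562568 -0.01457817  0.13476581] 0.13487935314654076
```

View pics/g2.png

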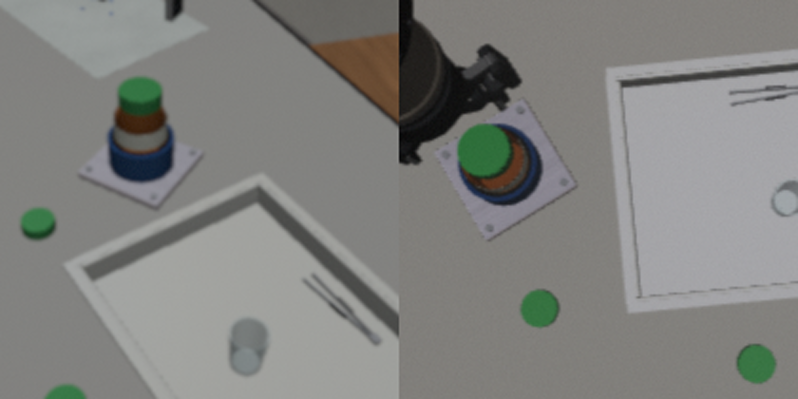

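The cap top measures 0.1349 m against 0.1352 m expected when home. It is level to within about 0.015 rad. Beaker and forceps are undisturbed. Handing in.

```bash
python3 -c "
from station import bot
print(bot.hand_in())"
```

```text
the job is handed in; nothing more can be done
None
```

I took the large green cap out of the tray, screwed it onto the amber jar until hand-snug, released it and handed the job in at about 21 s of the 72 s. No verdict was reported.

- **Setting down:** The cap rested on the threads about 8 mm below the rim. One probing step there pressed up to about 19 N, under the 30 N limit, and I backed off at once to about 5 to 7 N.
- **Backward turn:** About 0.66 rad counter-clockwise brought it to the thread starts, where support vanished and it dropped in.
- **Forward turn:** About 2.3 rad clockwise, pressing about 6 to 11 N, until it bound. The last torque reading was 0.66 N m, inside the 0.3 to 0.8 N m range.
- **Last checks:** The cap top measured 134.9 mm above the bench, against 135.2 mm when home. It was level to about 0.015 rad and looked centred. The gripper touched nothing, and the beaker and forceps looked where they had been. The dish was outside my last picture, so I did not check it, but the arm never went near it.
- **Not confirmed:**
  - My height readings put the cap about 7.3 mm below the rim at the top of its climb, where 6.8 mm was expected. That is inside the step's 5.5 to 7.5 mm window but close to its edge.
  - The drop measured 4.7 mm, where 5.5 mm was expected. I put that down to the small extra backward turn and to error in my height readings.
  - The liner force was not measured directly; I inferred it from the torque.

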